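# Start the microscope lamp over its glare shield with the bent rod

### The job

Take the blue-handled bent rod from its stand, reach over the amber glare shield of the lamp starter box and use the rod's hanging end to slide the red lever towards the green side until it comes up against its hidden stop; when it is fully home, keep the rod leaning on it with a steady 8 N for one second, so that the lamp strikes (never more than 15 N on the box or the lever). Then put the rod back in both notches of its stand as you found it. Keep the gripper itself off the box, and leave the other things on the bench alone.

Things in the scene. Friction and masses are not known exactly. Their poses are not given: they have to be found in the camera images.
- lamp_box: White lamp starter box fixed to the bench. Origin on the bench below the amber shield, half-way along it; x points from the shield to the rear of the box, y along the shield and the lever slot, z up. It spans x -10 to 140, y -110 to 110. The rear housing fills x 64 to 140 up to z 76. Its yaw varies by up to 0.2 rad about the world axes.
- shield_top (a point): Middle of the top edge of the amber shield with its black rail (box x 0, y 0, z 95). The shield is 10 thick (box x -5 to 5) and as wide as the box, 220. Axes as lamp_box.
- well (a point): Middle of the deck behind the shield, box x 33, y 0, z 30: floor of a well open only at the top, box x 3 to 64, y -104 to 104, between the shield (top z 95), white cheeks (top z 70) and the rear housing (top z 76). The lever slot runs along y here; beside it the deck is painted green from y 20 to 70 and grey from y -20 to -70.
- lever_knob: The red lever, an upright plate 26 (x) x 10 (y) x 36 (z), box z 32 to 68, sliding along the box's y. Origin on its centre line at deck height (box x 33, z 30); axes as lamp_box. Pushed on its -y (grey side) face it slides with about 2 N of friction, no spring, and stays where it is left. The hidden hard stop differs from box to box: it holds the lever's centre somewhere between box y 14 and 50.
- knob_centre (a point): Centre of the red lever plate (box x 33, z 50). It starts at box y -48 to 18; its stop lies 32 to 62 farther towards +y and can only be felt. Axes as lamp_box.
- rod_stand: Fixed stand: dark base 120 x 80 x 12, two aluminium posts 8 thick at x -43 and +43, 42 wide, 78 apart, each with a notch open at the top, 26 wide (y -13 to 13), floor at z 92, prongs to z 104 and flared lips to z 114. Origin at the centre of the underside on the bench; x along the rod.
- rod: The bent rod, about 150 g, loose, in the notches of the stand. Blue handle 112 (x -58 to 54) x 16 (y) x 26 (z 0 to 26); a steel bar of diameter 8 runs on along +x at z 13 to x 100, bends square down and ends in a round tip at z -72. Origin at the handle's underside, half-way between the notches; x towards the bend, z up. It starts at the stand's x 0, y 0, z 92, axes in line.
- rod_grip (a point): Centre of the rod's handle half-way up (rod x 0, z 13), where it is best gripped, from above, between the posts (16 wide across rod y). Axes as rod.
- rod_tip (a point): Lowest point of the hanging end: 100 along +x and 85 below rod_grip. Axes as rod.
- well_plate: clear lidded culture plate with rows of red wells, 127 x 85 x 18, loose (to be left alone). Origin at the centre of its underside.
- medium_bottle: clear bottle with a blue cap, diameter 64, height 130, loose (to be left alone). Origin at the centre of its underside.
- oil_jar: small amber jar with a black cap, diameter 40, height 50, loose (to be left alone). Origin at the centre of its underside.
- slide_box: green slide box, 80 x 100 x 32, loose (to be left alone). Origin at the centre of its underside.
- beaker: clear open beaker, diameter 60, height 70, loose (to be left alone). Origin at the centre of its underside.
Mind the look-alikes: they are no part of the job. There is more than one size of the rod; the job needs the middle-sized.

How it is judged:
By the outcome, as a careful person would: the job done as asked, in the order asked, and still so for the second after the job is handed in, with the robot touching nothing.
It also fails if it takes over 67 s, if anything falls off the work surface, if the arm or the gripper's body presses on something with over 40 N, if the wrist force passes 120 N, or if a joint passes its speed limit or range.

### The arm

A 6-joint arm with a two-finger parallel gripper is mounted at the origin on the work surface. World frame = base frame: x ahead of the robot, y to its left, z up, the work surface at z = 0. Lengths are in m, angles in rad, forces in N, time in s.
With the tool pointing down it reaches from about 0.375 to 0.9 m from the base axis. Payload 3.1 kg.
Tool frame: the origin (TCP) lies between the finger pads; the fingertips stand robot.tip_extent ahead of it and the grasp point (between the pads) lies 3 mm ahead of it (robot.tip_extent is the distance from the TCP to the fingertips, in m); z points along the fingers, x is the direction in which the jaws open and shut, and the axes are right-handed (so a half turn about z gives the same grasp; the last joint's range is limited). The gripper opens to 87 mm and grips with 3 to 60 N. Pads are 19 mm wide; open, the fingers measure 117 mm over their backs; the gripper's body (75 mm by 190 mm) begins 51 mm behind the grasp point.
Start: joints at [-1.444, 0.527, 1.433, -0, 1.181, -0.178], TCP at [0.188, -0.596, 0.245] pointing down, gripper open.
Joint ranges: [-3.08, 3.08], [-0.75, 2.2], [0.22, 2.44], [-1.43, 4.57], [0, 2.65], [-2.85, 2.85]. Speed limits (rad/s): [2.79, 2.79, 3.14, 3.14, 3.14, 3.14].

### API

Orientations are given as a unit quaternion [x, y, z, w].
In Python, from rig import robot, cams gives the robot as it stands.
- The arm moves only by the tool carry_out, never from a script. Its argument "steps" is a list of rows, each a list of 3 entries, a list of its own where there are three numbers: the shift along the world's x, y, z in cm, then the turn about the world's z in degrees, then the closure, from 0 (fully open) to 1 (shut). In form: [[[dx, dy, dz], spin, fingers], ...]. A call has 1 to 10 rows; each row shifts and turns the pose as measured when the row begins; what a row does not reach is not made up. A row lasts 1/10 s, in which the tool goes at most 50 mm and 8.59 degrees, less where a joint would pass 70% of its speed; a pose out of reach is approached as far as the arm can. A call with a gripper value outside its range is refused whole. The fingers move at their own pace and stop on an object; "squeeze" is the grip in N (left out, the last holds). Time passes only in rows, so rows that do not move let the fingers close. It gives the time, the measured TCP pose, the force and the opening at its end, in the units of the state.
- robot.get_obs(): the state, without advancing time (a new reading comes with each control period).
- cams.camera(name): name is "scene" or "side" or "wrist"; returns a dict with "pixels" (400x640x3 uint8, red, green, blue), "fx", "fy", "cx", "cy" (pixels), "eye" and "rotation" of the camera in the world. Camera axes: x right, y up, looking along -z (the intrinsics and any distortion apply to the point x, -y, -z); pixel columns grow to the right and rows downward; lengths in m; the calibration is good to about 2 mm. A picture is of the moment at which its call begins. There is no depth.
- robot.hand_in(): hands the job in, once; it reports no verdict.
The state is a dict: "time": time; "q": joint angles; "joint_velocities": joint speeds; "joint_torque": joint torques, N m; "position": TCP position; "tool_rot": TCP orientation; "ft_force": force on the tool from outside, world axes, zero at the start; "moment": the same for the moment, N m; "grip_width": finger opening in m.
Only numpy, scipy, OpenCV 4.12 (cv2) and the standard library are available. Lean on these libraries where they do the work, as an engineer would, in place of code of your own. Each camera call takes 0.05 s, during which the arm holds its last target. There are 200 camera calls.

## Working session

There is one attempt and no reset: what is moved stays moved. The work goes in short steps, Python scripts to look and compute and a tool call to move; the robot and the scene stay as the last step left them, time stands still between calls to the robot, and variables do not carry over. Pictures are saved under pics/ and viewed, about 8 in all and at most 12, crops included, and the job is handed in when it is done.

Besides the shell and the picture viewer there is one more tool, called after ">>>" as name([rows], argument=value, ...), one row to a line, values as JSON. carry_out: Moves the arm, as the interface text tells. Its arguments: {"type":"object","properties":{"steps":{"type":"array"},"squeeze":{"type":"number"}},"required":["steps"]}

```bash
ls; mkdir -p pics
python3 - <<'E'
from rig import robot,cams
import cv2,numpy as np,pickle
print(robot.tip_extent, robot.get_obs())
for n in("scene","side","wrist"):
    c=cams.camera(n); pickle.dump(c,open(f"pics/{n}0.pkl","wb"))
    cv2.imwrite(f"pics/{n}0.png",c["pixels"][:,:,::-1]); print(n,{k:v for k,v in c.items() if k!="pixels"})
E
```

```text
pics
0.022 {'time': 0.0, 'q': array([-1.44451414e+00,  5.28496163e-01,  1.43390995e+00, -2.68060517e-05,
        1.18140196e+00, -1.78503072e-01]), 'joint_velocities': array([ 5.63485629e-04, -9.70982393e-05,  6.52747122e-05, -1.48263247e-03,
       -1.52771302e-03, -1.03657910e-03]), 'joint_torque': array([-5.67322513e-04, -4.40046394e+01, -1.76589417e+01,  6.33421121e-02,
        5.82394504e-02, -1.68278493e-04]), 'position': array([ 0.18748578, -0.59548833,  0.24355073]), 'tool_rot': array([ 8.06255691e-01, -5.91566170e-01, -7.71542733e-04, -7.94919277e-04]), 'ft_force': array([0.13218964, 0.62639272, 0.29789781]), 'moment': array([ 0.00957048,  0.04204248, -0.06839475]), 'grip_width': 0.0870254196094731}
scene {'fx': 383.4455090030639, 'fy': 383.4455090030639, 'cx': 313.80458888079033, 'cy': 201.7588161500702, 'eye': array([ 1.13346993, -0.55048694,  1.01021263]), 'rotation': array([0.30240231, 0.14602751, 0.43460601, 0.83567124])}
side {'fx': 468.2500802283758, 'fy': 468.2500802283758, 'cx': 330.69100939888017, 'cy': 199.00909090258102, 'eye': array([0.34666099, 0.92662119, 0.92615248]), 'rotation': array([-0.04049578,  0.4320847 ,  0.89883332, -0.06133156])}
wrist {'fx': 278.7855934208395, 'fy': 278.7855934208395, 'cx': 323.5553324313703, 'cy': 204.1907435342381, 'eye': array([ 0.26756436, -0.56969271,  0.38405249]), 'rotation': array([-0.12380815,  0.0925103 , -0.58492239,  0.7962281 ])}
```

View pics/scene0.png

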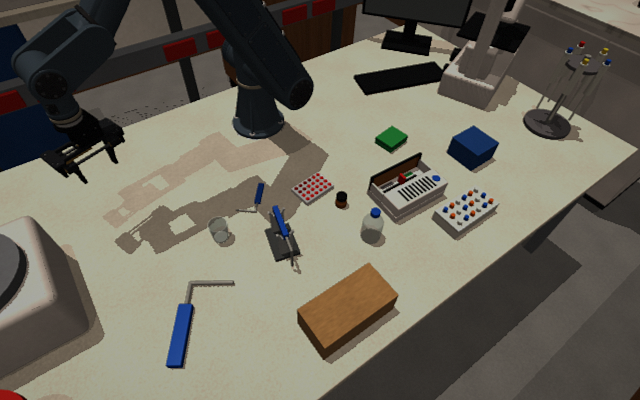

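View pics/side0.png

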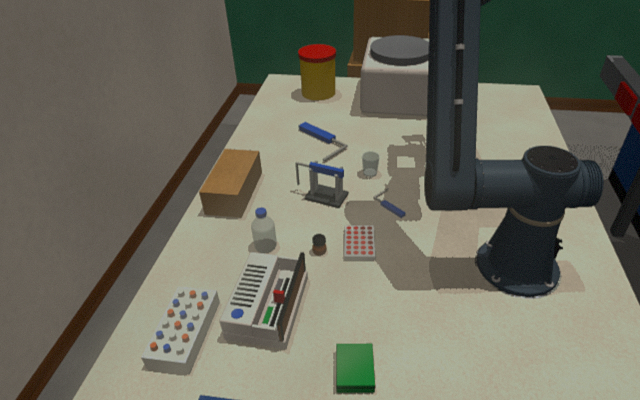

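Candidates for the blue-handled rod: small one lying at scene (260,195), one in the stand at (280,222), large one lying at (180,335). The one in the stand is the middle size and fits; I'll confirm it in an enlarged crop, along with the box.

Run:
```python
import cv2,numpy as np
s=cv2.imread("pics/scene0.png"); d=cv2.imread("pics/side0.png")
def crop(i,x,y,w,h): return cv2.resize(i[y:y+h,x:x+w],(400,300),interpolation=cv2.INTER_CUBIC)
cv2.imwrite("pics/crops.png",np.vstack([np.hstack([crop(s,240,195,80,60+15-15),crop(s,360,145,100,75)]),np.hstack([crop(d,284,150,80,60),crop(d,210,245,120,90)])]))
```

```text
(no output)
```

View pics/crops.png

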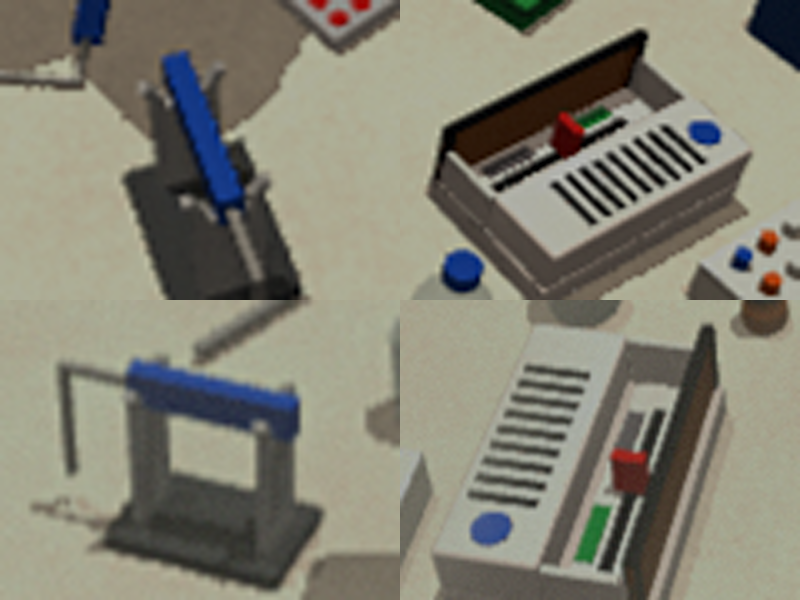

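Top-left/bottom-left crops: the middle-sized rod sits in the stand (scene handle from (275,206) to (287,235)), its bend pointing to +x and its tip at side (298,184). Right crops: the box with its shield towards the robot, the red lever at scene (502,179)/side (279,296), and green on the +y side.

```bash
cat > h.py <<'E'
import numpy as np,cv2,pickle
from scipy.spatial.transform import Rotation as R
def load(n): return pickle.load(open(f"pics/{n}.pkl","rb"))
def ray(c,p):
    d=np.array([(p[0]-c["cx"])/c["fx"],-(p[1]-c["cy"])/c["fy"],-1]); d=R.from_quat(c["rotation"]).apply(d)
    return np.array(c["eye"]),d/np.linalg.norm(d)
def onz(c,p,z):
    e,d=ray(c,p); return e+d*(z-e[2])/d[2]
def tri(*cp):
    A=np.zeros((3,3));b=np.zeros(3);L=[]
    for c,p in cp:
        e,d=ray(c,p);M=np.eye(3)-np.outer(d,d);A+=M;b+=M@e;L.append((M,e))
    x=np.linalg.solve(A,b); return x,[round(1e3*np.linalg.norm(M@(x-e)),1) for M,e in L]
def proj(c,X):
    v=R.from_quat(c["rotation"]).inv().apply(np.atleast_2d(X)-c["eye"])
    return np.c_[c["cx"]+c["fx"]*v[:,0]/-v[:,2],c["cy"]-c["fy"]*v[:,1]/-v[:,2]]
def mask(c,box,lo,hi):
    x,y,w,h=box;m=np.zeros(c["pixels"].shape[:2],np.uint8)
    hsv=cv2.cvtColor(c["pixels"],cv2.COLOR_RGB2HSV);m[y:y+h,x:x+w]=cv2.inRange(hsv,lo,hi)[y:y+h,x:x+w]
    cs,_=cv2.findContours(m,cv2.RETR_EXTERNAL,cv2.CHAIN_APPROX_NONE);return m,max(cs,key=cv2.contourArea)
BLUE=((105,130,30),(130,255,255)); RED=((0,150,50),(8,255,255)); GREEN=((50,120,40),(75,255,255))
E
python3 - <<'E'
from h import *
np.set_printoptions(precision=4,suppress=True)
S,D=load("scene0"),load("side0")
for c,hb,kb in((S,(262,198,35,50),(480,165,50,25) ),(D,(300,155,50,30),(270,285,18,25))):
    m,ct=mask(c,hb,*BLUE); print("handle",cv2.contourArea(ct),cv2.approxPolyDP(cv2.convexHull(ct),1.2,True)[:,0].tolist())
for c,b in((S,(385,150,60,50)),(D,(262,280,40,30))):
    m,ct=mask(c,b,*RED); print("red",cv2.contourArea(ct),cv2.boundingRect(ct),cv2.approxPolyDP(cv2.convexHull(ct),1,True)[:,0].tolist())
for c,b in((S,(385,150,60,50)),(D,(255,295,40,40))):
    m,ct=mask(c,b,*GREEN); print("green",cv2.contourArea(ct),cv2.minAreaRect(ct))
# shield rail: ends of top edge, both views
a=onz(S,(371,177.5),.095),onz(S,(421.3,153),.095); print("rail scene",a,np.linalg.norm(a[0]-a[1]))
print("rail far side",onz(D,(303,252.5),.095), tri((S,(371,177.5)),(D,(303,252.5))))
print("bend on z.105",onz(D,(296.4,163.6),.109),"tip",onz(D,(298.4,184.4),.020))
E
```

```text
handle 172.5 [[276, 205], [288, 232], [288, 236], [284, 239], [273, 211], [273, 206]]
handle 66.0 [[310, 163], [342, 169], [342, 172], [312, 165]]
red 47.5 (398, 173, 8, 11) [[399, 173], [401, 173], [405, 177], [403, 183], [400, 183], [398, 181]]
red 41.0 (274, 290, 10, 12) [[283, 290], [283, 293], [276, 301], [274, 290]]
green 8.0 ((408.0000305175781, 174.0), (1.7888542413711548, 6.260990142822266), 63.43495178222656)
green 57.0 ((267.5, 314.5), (4.427187919616699, 17.076297760009766), 18.43494987487793)
rail scene (array([0.557 , 0.1097, 0.095 ]), array([0.568 , 0.3301, 0.095 ])) 0.22066746477669127
rail far side [0.5519 0.1177 0.095 ] (array([0.5535, 0.1132, 0.0901]), [np.float64(0.4), np.float64(0.4)])
bend on z.105 [ 0.6428 -0.2466  0.109 ] tip [ 0.6444 -0.2578  0.02  ]
```

Run:
```python
from h import *
np.set_printoptions(precision=4,suppress=True)
S,D=load("scene0"),load("side0")
f=onz(S,(274.8,205.4),.118);n=onz(S,(286.2,233.5),.118); print("handle ends",f,n,np.linalg.norm(n-f),(n+f)/2,np.degrees(np.arctan2(*(n-f)[1::-1])))
cy=lambda p,z:onz(D,p,z)
for p in((310.5,163.3),(343,169)): print("side end top",cy(p,.118))
print(R.from_quat([8.06255691e-01, -5.91566170e-01,0,0]).as_matrix()[:,0])
```

```text
handle ends [ 0.4951 -0.2181  0.118 ] [ 0.5993 -0.2451  0.118 ] 0.10766308304964844 [ 0.5472 -0.2316  0.118 ] -14.50472110869761
side end top [ 0.5968 -0.2403  0.118 ]
side end top [ 0.494  -0.2217  0.118 ]
[ 0.3001 -0.9539  0.    ]
```

>>> carry_out([
  [[3.2,3.2,0],-3,0],
  [[3.2,3.2,0],-3,0],
  [[3.2,3.2,0],-3,0],
  [[3.2,3.2,0],-3,0],
  [[3.2,3.2,0],-3,0],
  [[3.2,3.2,0],-3,0],
  [[3.2,3.2,0],-3,0],
  [[3.2,3.2,0],-3,0],
  [[3.2,3.2,0],-3,0],
  [[3.2,3.2,0],-3,0],
])

```text
time: 1.15
position: [0.5116, -0.2676, 0.2409]
tool_rot: [-0.612, 0.791, 0.002, -0.001]
ft_force: [0.3, -0.1, 0.1]
grip_width: 0.0869
```

```bash
cat > snap.py <<'E'
import sys,pickle,cv2
from rig import robot,cams
for a in sys.argv[1:]:
    n=a.rstrip("0123456789"); c=cams.camera(n); pickle.dump(c,open(f"pics/{a}.pkl","wb")); cv2.imwrite(f"pics/{a}.png",c["pixels"][:,:,::-1])
o=robot.get_obs(); print({k:o[k].round(4) if hasattr(o[k],"round") else o[k] for k in("time","position","tool_rot","ft_force","moment","q")})
E
python3 snap.py wrist1
```

```text
{'time': 1.2, 'position': array([ 0.5162, -0.262 ,  0.2411]), 'tool_rot': array([-0.6131,  0.79  ,  0.0016,  0.0026]), 'ft_force': array([ 2.596 ,  2.0395, -0.0952]), 'moment': array([ 0.1853, -0.1494,  0.0354]), 'q': array([-0.6656,  0.4696,  1.5543,  0.0066,  1.1195,  1.1532])}
```

View pics/wrist1.png

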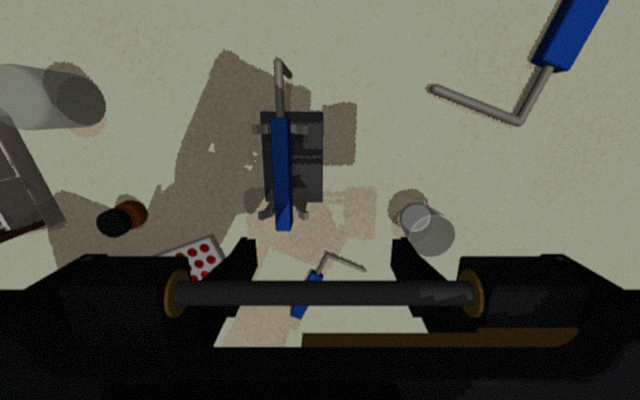

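The wrist view shows the rod in its stand: handle top from (272,118) to (286,230), bend at (280,62). I'll measure from a settled picture.

```bash
python3 snap.py wrist2
python3 - <<'E'
from h import *
np.set_printoptions(precision=4,suppress=True)
W=load("wrist2"); m,ct=mask(W,(225,90,90,160),*BLUE)
print(cv2.contourArea(ct),cv2.minAreaRect(ct),cv2.approxPolyDP(cv2.convexHull(ct),2,True)[:,0].tolist(), W["eye"],R.from_quat(W["rotation"]).apply([0,0,-1]))
b=cv2.boxPoints(cv2.minAreaRect(ct)); g=[onz(W,p,.118) for p in b]
print(np.array(g),[np.linalg.norm(g[i]-g[i-1]) for i in range(4)],np.mean(g,0))
E
```

```text
{'time': 1.25, 'position': array([ 0.5137, -0.2646,  0.2409]), 'tool_rot': array([-6.152e-01,  7.883e-01,  1.600e-03,  7.000e-04]), 'ft_force': array([-0.3318, -0.9891,  0.0641]), 'moment': array([ 0.0235,  0.0395, -0.0517]), 'q': array([-0.67  ,  0.4691,  1.5558,  0.0023,  1.1195,  1.1453])}
1854.5 ((289.3517761230469, 176.96023559570312), (112.42196655273438, 19.638566970825195), 88.31531524658203) [[295, 121], [298, 137], [298, 226], [296, 233], [285, 233], [278, 124], [280, 121]] [ 0.5971 -0.2832  0.3814] [-0.2941  0.0828 -0.9522]
[[ 0.6027 -0.2399  0.118 ]
 [ 0.5987 -0.2573  0.118 ]
 [ 0.4916 -0.2299  0.118 ]
 [ 0.496  -0.2102  0.118 ]] [np.float64(0.11076777120995883), np.float64(0.017833568820653522), np.float64(0.11054432463046071), np.float64(0.0202248076605309)] [ 0.5472 -0.2343  0.118 ]
```

>>> carry_out([
  [[1.8,1.5,0],0,0],
  [[1.7,1.5,-1],0,0],
  [[0,0,-3],0,0],
  [[0,0,-1],0,0],
  [[0,0,0],0,0],
])

```text
time: 1.75
position: [0.5496, -0.2338, 0.1895]
tool_rot: [-0.617, 0.787, 0.001, -0.0]
ft_force: [0.5, -0.2, -0.6]
grip_width: 0.0869
```

```bash
python3 snap.py wrist3
python3 - <<'E'
from h import *
np.set_printoptions(precision=4,suppress=True)
W=load("wrist3"); m,ct=mask(W,(200,20,220,270),*BLUE); cv2.imwrite("pics/m3.png",m)
print(cv2.contourArea(ct),cv2.minAreaRect(ct),cv2.approxPolyDP(cv2.convexHull(ct),2,True)[:,0].tolist())
for p in cv2.approxPolyDP(cv2.convexHull(ct),2,True)[:,0]: print(p,onz(W,p,.118))
E
```

```text
{'time': 1.8, 'position': array([ 0.5495, -0.234 ,  0.1899]), 'tool_rot': array([-6.170e-01,  7.869e-01,  1.000e-03, -2.000e-04]), 'ft_force': array([-1.348 , -1.0548,  0.3226]), 'moment': array([0.0737, 0.0151, 0.0357]), 'q': array([-5.8960e-01,  5.5710e-01,  1.5562e+00,  3.0000e-04,  1.0303e+00,
        1.2220e+00])}
2280.5 ((325.5, 217.0), (126.0, 21.0), 90.0) [[333, 154], [336, 160], [331, 280], [315, 280], [316, 158], [318, 154]]
[333 154] [ 0.6018 -0.2532  0.118 ]
[336 160] [ 0.5969 -0.2544  0.118 ]
[331 280] [ 0.4957 -0.2263  0.118 ]
[315 280] [ 0.499  -0.2128  0.118 ]
[316 158] [ 0.602 -0.24   0.118]
[318 154] [ 0.6045 -0.2422  0.118 ]
```

View pics/wrist3.png

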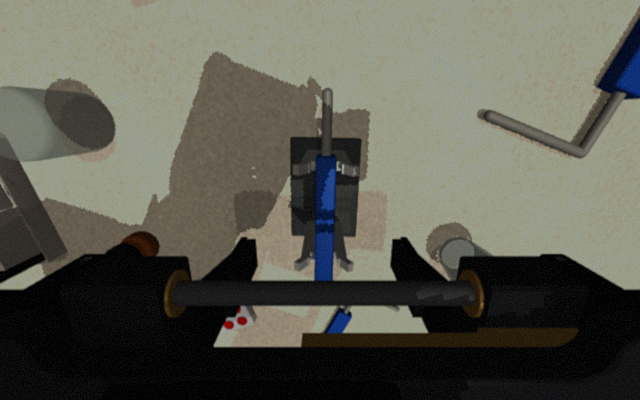

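The wrist view shows the handle centred between the open fingers and in line with them, and the measured grip point (0.550, -0.234) matches the TCP. I'll go down and grip.

>>> carry_out([
  [[0,0,-3],-1,0],
  [[0,0,-3],0,0],
  [[0,0,-1.7],0,0],
  [[0,0,-0.4],0,0],
  [[0,0,0],0,0],
], squeeze=60)

```text
time: 2.3
position: [0.5514, -0.2402, 0.1132]
tool_rot: [-0.608, 0.794, -0.005, 0.001]
ft_force: [-0.4, -0.3, 0.1]
grip_width: 0.0872
```

>>> carry_out([
  [[0,0.5,-0.3],0,0],
  [[0,0.1,-0.2],0,0],
  [[0,0,0],0,0],
])

```text
time: 2.6
position: [0.553, -0.2355, 0.1114]
tool_rot: [-0.608, 0.794, -0.008, 0.002]
ft_force: [-0.1, 0.1, 0.5]
grip_width: 0.0871
```

>>> carry_out([
  [[-0.3,0.1,-0.4],0,0],
  [[0,0,0],0,0],
])

```text
time: 2.8
position: [0.5504, -0.2345, 0.1084]
tool_rot: [-0.608, 0.794, -0.009, 0.003]
ft_force: [-0.8, -0.2, 0.3]
grip_width: 0.0872
```

>>> carry_out([
  [[0,0,0],0,0.5],
  [[0,0,0],0,0.7],
  [[0,0,0],0,1],
  [[0,0,0],0,1],
  [[0,0,0],0,1],
  [[0,0,0],0,1],
])

```text
time: 3.4
position: [0.5506, -0.2347, 0.1086]
tool_rot: [-0.608, 0.794, -0.009, 0.003]
ft_force: [-0.7, -0.2, -0.1]
grip_width: 0.0469
```

>>> carry_out([
  [[0,0,0],0,1],
  [[0,0,0],0,1],
  [[0,0,0],0,1],
  [[0,0,0],0,1],
  [[0,0,0],0,1],
  [[0,0,0],0,1],
])

```text
time: 4.0
position: [0.5506, -0.2347, 0.1085]
tool_rot: [-0.608, 0.794, -0.009, 0.003]
ft_force: [0.4, 0.5, -0.3]
grip_width: 0.0155
```

>>> carry_out([
  [[0,0,1],0,1],
  [[0,0,2],0,1],
  [[0,0,3],0,1],
  [[0,0,4],0,1],
  [[0,0,4],0,1],
  [[0,1,0],0,1],
  [[0,3,0],4,1],
  [[0,3,0],4,1],
])

```text
time: 4.8
position: [0.5479, -0.1647, 0.2547]
tool_rot: [-0.661, 0.75, -0.008, 0.003]
ft_force: [0.1, 0.1, -2.0]
grip_width: 0.0154
```

```bash
python3 snap.py wrist4
```

```text
{'time': 4.85, 'position': array([ 0.5465, -0.1591,  0.2542]), 'tool_rot': array([-0.6631,  0.7485, -0.0048,  0.0034]), 'ft_force': array([-1.7613,  3.6763, -2.1147]), 'moment': array([0.2339, 0.0923, 0.0015]), 'q': array([-0.481 ,  0.4364,  1.5724,  0.0032,  1.1214,  1.2092])}
```

View pics/wrist4.png

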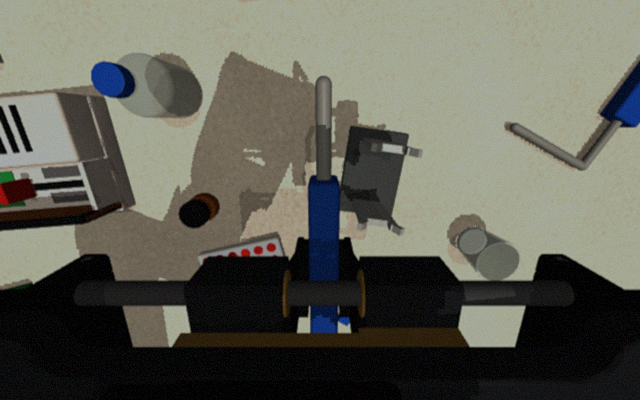

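The wrist view shows the rod held firmly, the stand empty at (378,175), the box at the left with its red lever at (15,190), and the bottle at (150,85). Carrying on to the box, at a height that clears everything.

>>> carry_out([
  [[-0.7,4,0],1,1],
  [[-0.7,4,0],1,1],
  [[-0.7,4,0],1,1],
  [[-0.7,4,0],1,1],
  [[-0.7,4,0],0,1],
  [[-0.7,4,0],0,1],
  [[-0.7,3,0],0,1],
  [[-0.5,2,0],0,1],
  [[0,0,0],0,1],
  [[0,0,0],0,1],
])

```text
time: 5.85
position: [0.4801, 0.145, 0.2487]
tool_rot: [-0.69, 0.724, 0.001, -0.001]
ft_force: [0.5, 0.4, -1.7]
grip_width: 0.0154
```

```bash
python3 snap.py wrist5 scene5 side5
```

```text
{'time': 6.0, 'position': array([0.4809, 0.1439, 0.2489]), 'tool_rot': array([-0.6893,  0.7245,  0.0009, -0.001 ]), 'ft_force': array([ 0.5879, -0.3999, -1.5781]), 'moment': array([ 0.0133,  0.0091, -0.0239]), 'q': array([6.7700e-02, 3.5790e-01, 1.7291e+00, 1.0000e-04, 1.0573e+00,
       1.6881e+00])}
```

View pics/wrist5.png

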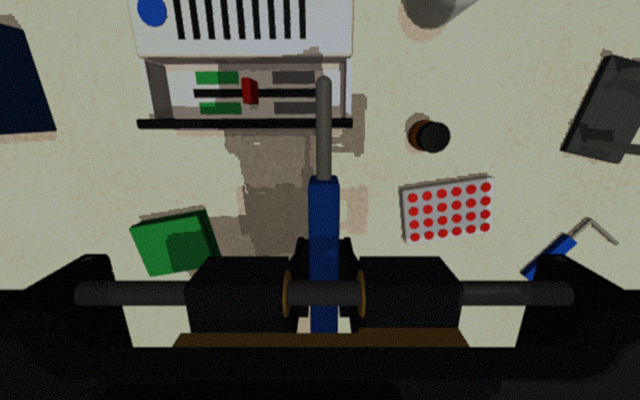

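The wrist view shows the shield rail from (138,124) to (352,124), the red lever at (250,92), green patches on the +y (left) side, and the rod in line with the box's x.

Run:
```python
from h import *
np.set_printoptions(precision=4,suppress=True)
W=load("wrist5"); print(W["eye"],R.from_quat(W["rotation"]).apply([0,0,-1]))
g=cv2.cvtColor(W["pixels"],cv2.COLOR_RGB2GRAY)
print("rail cols L",g[124,130:146],"R",g[124,344:360]);print("row prof x=180",g[112:134,180],"x=340",g[112:134,340])
hsv=cv2.cvtColor(W["pixels"],cv2.COLOR_RGB2HSV)
gm=cv2.inRange(hsv,*GREEN);rm=cv2.inRange(hsv,*RED);z=np.zeros_like(gm);z[60:120,140:345]=255
for n,m,h in(("green",gm,.03),("red",rm,.068)):
    cs,_=cv2.findContours(m&z,cv2.RETR_EXTERNAL,cv2.CHAIN_APPROX_NONE)
    for c in cs:
        if cv2.contourArea(c)>20:
            p=cv2.approxPolyDP(cv2.convexHull(c),1.5,True)[:,0];print(n,p.tolist());print(np.array([onz(W,q,h) for q in p])[:,:2].tolist().__str__())
a,b=onz(W,(137.5,124.5),.095),onz(W,(352.5,124),.095);print("rail",a,b,np.linalg.norm(a-b),(a+b)/2,np.degrees(np.arctan2(-(a-b)[0],(a-b)[1])))
```

```text
[0.5644 0.1417 0.3887] [-0.3089  0.0154 -0.951 ]
rail cols L [167 163 167 167 169 164 135  62   9  13  10   2  11  12  13  11] R [ 12   0   6   6  16   7   8   4  38  96 110 104 105 104 111 108]
row prof x=180 [107 107 107 111 105 112  85  28  11   8   7  24  15   7   8  18  58 102
 133 153 155 155] x=340 [ 90  96 100 109 112  88  33   7  15   3   0  23   0   0  10  45  95 125
 149 158 154 166]
green [[240, 113], [201, 113], [200, 103], [239, 103]]
[[0.5700314704643843, 0.24384377402469942], [0.5723555971752463, 0.2914973440806797], [0.5838295001729229, 0.29058361121927445], [0.5815291262174246, 0.24342727468216457]]
green [[237, 73], [237, 83], [197, 83], [196, 72]]
[[0.6145690263051503, 0.241055954940594], [0.6038193846199992, 0.2426198163472644], [0.6061314847726395, 0.2899966503179125], [0.6179761130046825, 0.28892258906414436]]
red [[242, 78], [249, 78], [251, 103], [244, 102]]
[[0.604220470047534, 0.22595701762138276], [0.6038605364127141, 0.21858243512253323], [0.5790856560399218, 0.2196772461498968], [0.5804659792795174, 0.227105032042979]]
rail [0.5631 0.3307 0.095 ] [0.5529 0.113  0.095 ] 0.21797947096114406 [0.558  0.2218 0.095 ] -2.663356036027741
```

>>> carry_out([
  [[0.5,3,-1],0,1],
  [[0.4,2.5,-1],0,1],
  [[0,0.4,-1],0,1],
  [[0,0,0],0,1],
  [[0,0,0],0,1],
])

```text
time: 6.5
position: [0.4932, 0.1985, 0.218]
tool_rot: [-0.686, 0.728, -0.0, -0.001]
ft_force: [0.1, 0.6, -1.8]
grip_width: 0.0153
```

```bash
python3 snap.py wrist6 scene6 side6
python3 - <<'E'
from h import *
a=cv2.imread("pics/scene6.png")[125:215,360:480];b=cv2.imread("pics/side6.png")[245:335,215:335]
f=lambda i:cv2.resize(i,None,fx=5,fy=5,interpolation=cv2.INTER_CUBIC)[:, :400*1+200]
w=cv2.imread("pics/wrist6.png")[40:180,130:370]
cv2.imwrite("pics/c6.png",np.hstack([cv2.resize(a,(400,300),interpolation=2),cv2.resize(b,(400,300),interpolation=2)]))
E
```

```text
{'time': 6.65, 'position': array([0.4932, 0.1985, 0.2184]), 'tool_rot': array([-6.857e-01,  7.279e-01, -6.000e-04, -7.000e-04]), 'ft_force': array([ 0.6356,  0.2921, -0.7443]), 'moment': array([ 0.06  , -0.0045,  0.0171]), 'q': array([ 0.1733,  0.4375,  1.694 , -0.002 ,  1.0106,  1.8049])}
```

View pics/c6.png

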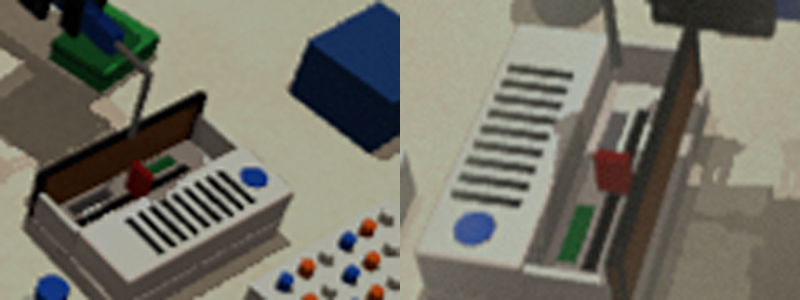

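Run:
```python
from h import *
S,D,W=load("scene6"),load("side6"),load("wrist6")
print(tri((S,(400.2,165.8)),(D,(280.1,265.4))), proj(S,[.593,.1926,.1304]),proj(D,[.593,.1926,.1304]))
m=cv2.inRange(cv2.cvtColor(W["pixels"],cv2.COLOR_RGB2HSV),*RED);m[:60]=0;m[125:]=0;m[:,:140]=0;m[:,345:]=0
c=max(cv2.findContours(m,0,1)[0],key=cv2.contourArea);p=cv2.approxPolyDP(cv2.convexHull(c),1.5,True)[:,0]
print("lever",p.tolist(),np.array([onz(W,q,.068) for q in p]).round(4).tolist())
g=W["pixels"][80:92,300:345].mean(2).astype(int);print(g[0],g[8]); print("bend",[onz(W,(322.5,r),.2194).round(4) for r in (76,80)])
```

```text
(array([0.59024927, 0.19821047, 0.12727274]), [np.float64(1.6), np.float64(1.6)]) [[399.26506784 166.10800889]] [[278.74536107 262.85116143]]
lever [[296, 87], [298, 89], [298, 113], [290, 113], [288, 87]] [[0.6038, 0.219, 0.068], [0.6019, 0.2172, 0.068], [0.5799, 0.2192, 0.068], [0.5804, 0.2271, 0.068], [0.6042, 0.2267, 0.068]]
[115 112 113 114 110 111 109 112 111 114 113 106 113 113 112 103  68  48
  52  55  62  67  65  64  65  67  60  64  63  47  53  78  85  82  86  86
  88  81  88  86  87  87  88  83  83] [110 110 111 107 111 110 109 107 110 115 111 111 109 113 107  78  48  51
  58  55  59  69  65  74  68  66  69  62  58  53  47  51  83  89  88  84
  92  87  89  87  89  90  87  86  86]
bend [array([0.5938, 0.1937, 0.2194]), array([0.5921, 0.1938, 0.2194])]
```

Tip triangulates to about (0.591, 0.195), which is over the well behind the shield. The lever's grey-side face is at y≈0.218. Lowering into the well.

>>> carry_out([
  [[-0.1,-0.3,-2],0,1],
  [[0,0,-2.5],0,1],
  [[0,0,-2.5],0,1],
  [[0,0,-1],0,1],
  [[0,0,0],0,1],
  [[0,0,0],0,1],
])

```text
time: 7.25
position: [0.4959, 0.1928, 0.1409]
tool_rot: [-0.684, 0.729, -0.004, 0.004]
ft_force: [-0.2, 0.7, -2.3]
grip_width: 0.0155
```

>>> carry_out([
  [[-0.4,0,-0.5],0.8,1],
  [[0,0,-0.4],0,1],
  [[0,0,0],0,1],
  [[0,0,0],0,1],
])

```text
time: 7.65
position: [0.4935, 0.1931, 0.1343]
tool_rot: [-0.69, 0.724, -0.006, 0.006]
ft_force: [-0.5, -0.2, -1.8]
grip_width: 0.0153
```

```bash
python3 snap.py wrist7 side7;  python3 - <<'E'
from h import *
from rig import robot
o=robot.get_obs(); r=R.from_quat(o["tool_rot"]); print(r.as_matrix().round(4)); print(o["position"]+r.apply([0,0,.003])+r.apply([0,-.1,.085]),o["position"]+r.apply([0,0,.003])+r.apply([0,.1,.085]))
E
```

```text
{'time': 7.75, 'position': array([0.4936, 0.1931, 0.1342]), 'tool_rot': array([-0.6897,  0.7241, -0.0056,  0.0062]), 'ft_force': array([ 0.7701,  0.4722, -2.2203]), 'moment': array([0.0267, 0.0896, 0.0283]), 'q': array([ 0.1632,  0.5598,  1.7819, -0.0032,  0.7834,  1.7848])}
[[-4.860e-02 -9.987e-01  1.670e-02]
 [-9.988e-01  4.860e-02  5.000e-04]
 [-1.300e-03 -1.660e-02 -9.999e-01]]
[0.59491202 0.18832007 0.04791262] [0.39517595 0.19803876 0.04458824]
```

>>> carry_out([
  [[-0.3,0.5,0],0,1],
  [[0,0.5,0],0,1],
  [[0,0.5,0],0,1],
  [[0,0.3,0],0,1],
  [[0,0,0],0,1],
  [[0,0,0],0,1],
])

```text
time: 8.35
position: [0.4905, 0.2134, 0.1346]
tool_rot: [-0.69, 0.724, -0.006, 0.007]
ft_force: [-0.4, 0.2, -1.0]
grip_width: 0.0158
```

>>> carry_out([
  [[0,0.15,0],0,1],
  [[0,0.15,0],0,1],
  [[0,0.15,0],0,1],
  [[0,0.15,0],0,1],
])

```text
time: 8.75
position: [0.4905, 0.2192, 0.1345]
tool_rot: [-0.69, 0.724, -0.006, 0.006]
ft_force: [-0.1, -3.2, -1.5]
grip_width: 0.0154
```

>>> carry_out([
  [[0,0.15,0],0,1],
  [[0,0.15,0],0,1],
  [[0,0.15,0],0,1],
])

```text
time: 9.05
position: [0.4906, 0.2229, 0.1344]
tool_rot: [-0.689, 0.724, -0.006, 0.005]
ft_force: [0.6, -1.8, -1.2]
grip_width: 0.0159
```

>>> carry_out([
  [[0.02,0.25,0],0,1],
  [[0.02,0.25,0],0,1],
  [[0.02,0.25,0],0,1],
  [[0.02,0.25,0],0,1],
  [[0.02,0.25,0],0,1],
  [[0.02,0.25,0],0,1],
  [[0.02,0.25,0],0,1],
  [[0,0.1,0],0,1],
])

```text
time: 9.85
position: [0.4915, 0.2428, 0.1345]
tool_rot: [-0.689, 0.724, -0.006, 0.005]
ft_force: [-0.6, -2.3, -1.2]
grip_width: 0.0156
```

>>> carry_out([
  [[0,0.1,0],0,1],
  [[0,0.1,0],0,1],
  [[0,0.1,0],0,1],
])

```text
time: 10.15
position: [0.4916, 0.2462, 0.1344]
tool_rot: [-0.689, 0.724, -0.006, 0.005]
ft_force: [0.0, -2.5, -1.1]
grip_width: 0.0156
```

>>> carry_out([
  [[0,0.1,0],0,1],
  [[0,0.1,0],0,1],
  [[0,0.1,0],0,1],
])

```text
time: 10.45
position: [0.4918, 0.2493, 0.1344]
tool_rot: [-0.689, 0.724, -0.006, 0.005]
ft_force: [-0.2, -1.4, -1.5]
grip_width: 0.0151
```

>>> carry_out([
  [[0,0.1,0],0,1],
  [[0,0.1,0],0,1],
  [[0,0.1,0],0,1],
])

```text
time: 10.75
position: [0.4919, 0.2525, 0.1344]
tool_rot: [-0.689, 0.724, -0.006, 0.005]
ft_force: [0.5, -2.2, -1.5]
grip_width: 0.0153
```

>>> carry_out([
  [[0,0.1,0],0,1],
  [[0,0.1,0],0,1],
  [[0,0.1,0],0,1],
])

```text
time: 11.05
position: [0.492, 0.2558, 0.1344]
tool_rot: [-0.689, 0.724, -0.006, 0.005]
ft_force: [0.5, -3.1, -2.1]
grip_width: 0.0158
```

>>> carry_out([
  [[0,0.1,0],0,1],
  [[0,0.1,0],0,1],
  [[0,0.1,0],0,1],
])

```text
time: 11.35
position: [0.492, 0.2587, 0.1343]
tool_rot: [-0.689, 0.724, -0.007, 0.005]
ft_force: [0.9, -3.7, -1.9]
grip_width: 0.0155
```

>>> carry_out([
  [[0,0.1,0],0,1],
])

```text
time: 11.45
position: [0.492, 0.2592, 0.1342]
tool_rot: [-0.689, 0.725, -0.007, 0.004]
ft_force: [0.9, -5.0, -1.5]
grip_width: 0.0157
```

>>> carry_out([
  [[0,0.1,0],0,1],
])

```text
time: 11.55
position: [0.4919, 0.2595, 0.1341]
tool_rot: [-0.689, 0.725, -0.007, 0.004]
ft_force: [1.3, -6.0, -2.8]
grip_width: 0.0153
```

>>> carry_out([
  [[0,0.1,0],0,1],
])

```text
time: 11.65
position: [0.4919, 0.2598, 0.1341]
tool_rot: [-0.689, 0.725, -0.008, 0.003]
ft_force: [1.2, -5.0, -1.2]
grip_width: 0.0155
```

>>> carry_out([
  [[0,0.13,0],0,1],
  [[0,0.13,0],0,1],
])

```text
time: 11.85
position: [0.492, 0.2605, 0.1341]
tool_rot: [-0.688, 0.725, -0.009, 0.002]
ft_force: [0.3, -6.5, -1.7]
grip_width: 0.0155
```

>>> carry_out([
  [[0,0.16,0],0,1],
  [[0,0.16,0],0,1],
])

```text
time: 12.05
position: [0.492, 0.2613, 0.1341]
tool_rot: [-0.688, 0.726, -0.01, -0.0]
ft_force: [1.1, -5.9, 0.0]
grip_width: 0.015
```

>>> carry_out([
  [[0,0.2,0],0,1],
  [[0,0.2,0],0,1],
])

```text
time: 12.25
position: [0.4921, 0.2624, 0.1341]
tool_rot: [-0.687, 0.727, -0.011, -0.003]
ft_force: [0.6, -8.2, -0.5]
grip_width: 0.015
```

>>> carry_out([
  [[0,0.2,0],0,1],
  [[0,0.2,0],0,1],
  [[0,0.2,0],0,1],
])

```text
time: 12.55
position: [0.4922, 0.2635, 0.1341]
tool_rot: [-0.686, 0.728, -0.014, -0.006]
ft_force: [0.8, -8.8, -1.4]
grip_width: 0.0153
```

>>> carry_out([
  [[0,0.19,0],0,1],
  [[0,0.19,0],0,1],
  [[0,0.19,0],0,1],
  [[0,0.19,0],0,1],
])

```text
time: 12.95
position: [0.4925, 0.2646, 0.1344]
tool_rot: [-0.684, 0.729, -0.017, -0.011]
ft_force: [0.7, -6.9, -0.8]
grip_width: 0.0153
```

>>> carry_out([
  [[0,0.19,0],0,1],
  [[0,0.19,0],0,1],
  [[0,0.19,0],0,1],
  [[0,0.19,0],0,1],
])

```text
time: 13.35
position: [0.4927, 0.2658, 0.1345]
tool_rot: [-0.682, 0.731, -0.021, -0.016]
ft_force: [1.2, -7.5, -0.1]
grip_width: 0.0156
```

```bash
python3 snap.py scene8 side8
python3 - <<'E'
from h import *
a=cv2.imread("pics/scene8.png")[125:215,360:480];b=cv2.imread("pics/side8.png")[245:335,215:335]
cv2.imwrite("pics/c8.png",np.hstack([cv2.resize(i,(400,300),interpolation=2) for i in(a,b)]))
E
```

```text
{'time': 13.45, 'position': array([0.4927, 0.2659, 0.1345]), 'tool_rot': array([-0.6823,  0.7306, -0.0208, -0.0163]), 'ft_force': array([ 1.0076, -8.0384, -0.7096]), 'moment': array([-1.7294, -0.314 , -0.7932]), 'q': array([ 0.3217,  0.6003,  1.6801, -0.0669,  0.8745,  2.004 ])}
```

View pics/c8.png

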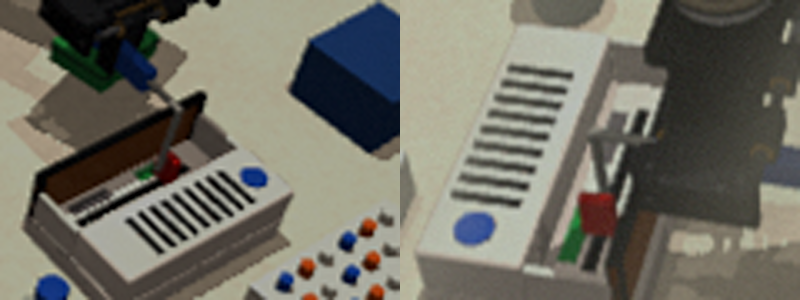

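The lever is in the green zone (about 40 mm of travel), with the tip behind its grey-side face, and no lamp change is obvious. The arm keeps its target during camera calls, so I can log a steady 1.2 s hold at 8 N.

Run:
```python
from rig import robot,cams
import numpy as np,pickle
f=[]
for i in range(26):
    c=cams.camera("scene"); f.append(robot.get_obs()["ft_force"])
f=np.array(f);print(f[:,1].round(1),f.mean(0),robot.get_obs()["time"],robot.get_obs()["position"])
pickle.dump(c,open("pics/scene9.pkl","wb"))
for n in("scene6","scene8","scene9"):
    p=pickle.load(open(f"pics/{n}.pkl","rb"))["pixels"];print(n,p[176:181,433:440].mean((0,1)),p[170:190,390:440].mean((0,1)))
```

```text
[-7.2 -7.7 -7.6 -7.9 -7.4 -7.5 -7.4 -7.7 -7.9 -7.9 -8.9 -8.  -8.5 -6.
 -7.5 -7.7 -7.1 -7.1 -7.7 -7.7 -7.9 -8.2 -7.6 -7.6 -7.9 -8.6] [ 1.0278945  -7.70281386 -0.30434158] 14.75 [0.49268557 0.26583489 0.13456314]
scene6 [ 22.8         54.8        124.94285714] [94.832 89.506 83.992]
scene8 [ 22.4         54.51428571 124.42857143] [99.103 94.904 89.351]
scene9 [ 22.45714286  54.6        124.51428571] [99.096 94.918 89.369]
```

Held for 1.3 s with mean −7.7 N (range −6.0 to −8.9, sensor noise included). Backing off the lever, then lifting out.

>>> carry_out([
  [[0,-0.3,0],0,1],
  [[0,-0.6,0],0,1],
  [[0,-0.6,0],0,1],
  [[0,0,0],0,1],
  [[0,0,2],0,1],
  [[0,0,3],0,1],
  [[0,0,3],0,1],
  [[0,0,2],0,1],
  [[0,0,0],0,1],
  [[0,0,0],0,1],
])

```text
time: 15.75
position: [0.4903, 0.2531, 0.2363]
tool_rot: [-0.683, 0.73, -0.017, -0.015]
ft_force: [-0.6, -0.9, -2.1]
grip_width: 0.0151
```

```bash
python3 snap.py wrist10 scene10 side10
python3 - <<'E'
from h import *
from rig import robot
q=robot.get_obs()["tool_rot"]; print(R.from_quat(q).as_matrix().round(3)); print(R.from_quat([-.608,.794,-.009,.003]).as_matrix().round(3))
i=cv2.imread("pics/wrist10.png");cv2.imwrite("pics/c10.png",i)
E
```

```text
{'time': 15.9, 'position': array([0.4899, 0.2528, 0.2353]), 'tool_rot': array([-0.683 ,  0.7301, -0.0166, -0.0162]), 'ft_force': array([-0.2054, -0.6413, -2.4479]), 'moment': array([ 0.0829,  0.0294, -0.0204]), 'q': array([ 0.2966,  0.4487,  1.6137, -0.0495,  1.0942,  1.9571])}
[[-0.067 -0.998 -0.001]
 [-0.997  0.067 -0.046]
 [ 0.046 -0.002 -0.999]]
[[-0.261 -0.965  0.016]
 [-0.965  0.261 -0.011]
 [ 0.006 -0.018 -1.   ]]
```

View pics/c10.png

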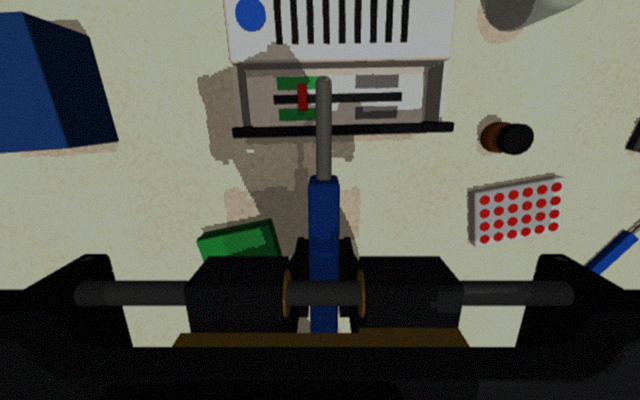

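The wrist view shows the lever (303,97) in the green, well along its slot, and the rod sitting in the grip as before (bend at (323,80)). Checking the force baseline before leaving, in case the hold was short of 8 N.

Run:
```python
from rig import robot,cams
from h import *
f=[]
for i in range(12):
    c=cams.camera("wrist"); f.append(robot.get_obs()["ft_force"])
f=np.array(f);print(f.mean(0),f.std(0))
m=cv2.inRange(cv2.cvtColor(c["pixels"],cv2.COLOR_RGB2HSV),*RED);m[:60]=0;m[125:]=0;m[:,:240]=0;m[:,430:]=0
k=max(cv2.findContours(m,0,1)[0],key=cv2.contourArea);p=cv2.approxPolyDP(cv2.convexHull(k),1.5,True)[:,0]
print(p.tolist(),np.array([onz(c,q,.068) for q in p]).round(4).tolist())
```

```text
[ 0.06497375  0.29419202 -1.67365031] [0.31560639 0.39547026 0.50294405]
[[305, 84], [306, 109], [300, 110], [298, 109], [297, 85]] [[0.6056, 0.2572, 0.068], [0.5815, 0.2583, 0.068], [0.5809, 0.2647, 0.068], [0.582, 0.2667, 0.068], [0.6052, 0.2655, 0.068]]
```

Baseline is +0.3 N, so the hold was 8.0 N. The lever travelled 39 mm, within the stated range. Carrying the rod back to the stand.

>>> carry_out([
  [[0,-1,1.5],0,1],
  [[0.2,-3,0.5],0,1],
  [[0.6,-4.5,0],-1,1],
  [[0.6,-4.5,0],-1,1],
  [[0.6,-4.5,0],-1,1],
  [[0.6,-4.5,0],-1,1],
  [[0.6,-4.5,0],-1,1],
  [[0.6,-4.5,0],-1,1],
  [[0.6,-4.5,0],-1,1],
  [[0.6,-4.5,0],-1,1],
])

```text
time: 17.5
position: [0.5411, -0.1619, 0.2699]
tool_rot: [-0.632, 0.774, -0.023, -0.012]
ft_force: [1.5, -0.7, -1.0]
grip_width: 0.0155
```

>>> carry_out([
  [[0.6,-4,0],-1,1],
  [[0,-2,0],-1,1],
  [[0,0,0],0,1],
  [[0,0,0],0,1],
])

```text
time: 17.9
position: [0.5465, -0.235, 0.275]
tool_rot: [-0.614, 0.789, -0.027, -0.012]
ft_force: [-0.3, 1.0, -2.3]
grip_width: 0.0157
```

```bash
python3 snap.py wrist11
python3 - <<'E'
from h import *
from rig import robot
o=robot.get_obs(); e=R.from_quat(o["tool_rot"])*R.from_quat([-.608,.794,-.009,.003]).inv()
print("err rotvec deg",np.degrees(e.as_rotvec()).round(2)," shift cm",((np.array([.5506,-.2347,.1085])-o["position"])*100).round(2))
u=np.array([.965,-.262,0]); print("rod axis",e.apply(u).round(4))
# origin of TCP relative to rod origin, kept from the grasp
print("TCP target so that the rod origin sits home:", (np.array([.5506,-.2347,.092])+e.apply([0,0,.0165])).round(4))
E
```

```text
{'time': 17.95, 'position': array([ 0.5467, -0.2348,  0.2751]), 'tool_rot': array([-0.6143,  0.7885, -0.0275, -0.0125]), 'ft_force': array([ 0.1079, -1.2657, -1.7839]), 'moment': array([0.0991, 0.1019, 0.0297]), 'q': array([-0.5732,  0.44  ,  1.5012, -0.0456,  1.1571,  1.2622])}
err rotvec deg [-2.77  0.13  0.93]  shift cm [ 3.900e-01  1.000e-02 -1.666e+01]
rod axis [ 0.9691 -0.2461  0.0101]
TCP target so that the rod origin sits home: [ 0.5506 -0.2339  0.1085]
```

>>> carry_out([
  [[0.4,0,-2],-0.9,1],
  [[0,0,-3],0,1],
  [[0,0,-3],0,1],
  [[0,0,-2],0,1],
  [[0,0,-1],0,1],
  [[0,0,0],0,1],
  [[0,0,0],0,1],
])

```text
time: 18.65
position: [0.5516, -0.2259, 0.1673]
tool_rot: [-0.613, 0.79, -0.029, -0.011]
ft_force: [-0.2, -0.6, -1.5]
grip_width: 0.0154
```

```bash
python3 snap.py wrist12 side12
python3 - <<'E'
from h import *
from rig import robot
o=robot.get_obs(); e=R.from_quat(o["tool_rot"])*R.from_quat([-.608,.794,-.009,.003]).inv()
print("err rotvec deg",np.degrees(e.as_rotvec()).round(2)," shift cm",((np.array([.5506,-.2347,.092])+e.apply([0,0,.0165])-o["position"])*100).round(2))
a=cv2.imread("pics/wrist12.png")[40:290,200:450];b=cv2.imread("pics/side12.png")[140:215,285:360]
cv2.imwrite("pics/c12.png",np.hstack([cv2.resize(i,(400,400),interpolation=2) for i in(a,b)]))
E
```

```text
{'time': 18.75, 'position': array([ 0.5519, -0.2264,  0.1678]), 'tool_rot': array([-0.6124,  0.7899, -0.03  , -0.0109]), 'ft_force': array([ 0.5023, -0.1528, -1.5448]), 'moment': array([ 0.0533,  0.0403, -0.0002]), 'q': array([-0.5566,  0.5725,  1.6078, -0.0521,  0.9132,  1.2969])}
err rotvec deg [-2.88 -0.2   0.66]  shift cm [-0.13 -0.75 -5.93]
```

View pics/c12.png

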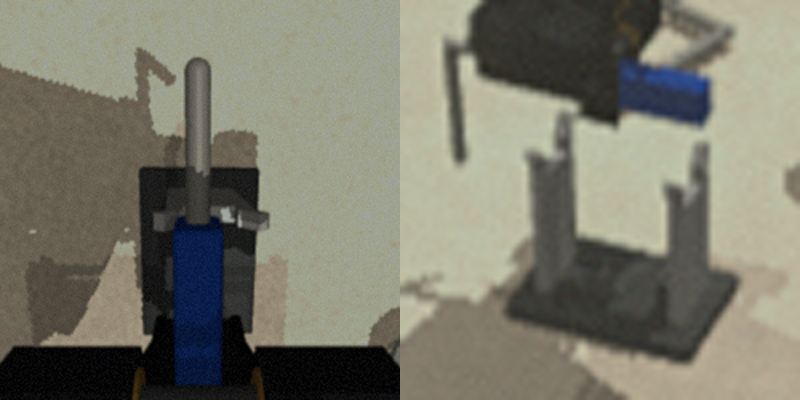

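The rod is above the stand, about 7 mm to one side as computed, and the posts are clear. Correcting, then lowering.

>>> carry_out([
  [[-0.1,-0.7,0],-0.7,1],
  [[0,0,-1],0,1],
  [[0,0,-1],0,1],
  [[0,0,0],0,1],
  [[0,0,0],0,1],
])

```text
time: 19.25
position: [0.5522, -0.2355, 0.1489]
tool_rot: [-0.607, 0.794, -0.033, -0.01]
ft_force: [0.3, 0.3, -1.6]
grip_width: 0.0153
```

>>> carry_out([
  [[-0.15,0.1,-0.8],0,1],
  [[0,0,-0.8],0,1],
  [[0,0,-0.4],0,1],
  [[0,0,0],0,1],
  [[0,0,0],0,1],
])

```text
time: 19.75
position: [0.5502, -0.2341, 0.1264]
tool_rot: [-0.607, 0.794, -0.032, -0.01]
ft_force: [-0.1, 0.5, -1.9]
grip_width: 0.0156
```

>>> carry_out([
  [[0,0,-0.5],0,1],
  [[0,0,-0.5],0,1],
  [[0,0,-0.4],0,1],
  [[0,0,0],0,1],
])

```text
time: 20.15
position: [0.5506, -0.2343, 0.1117]
tool_rot: [-0.607, 0.794, -0.033, -0.01]
ft_force: [-0.8, -0.7, -1.7]
grip_width: 0.0155
```

>>> carry_out([
  [[0,0,-0.15],0,1],
  [[0,0,-0.1],0,1],
  [[0,0,0],0,1],
])

```text
time: 20.45
position: [0.5507, -0.2344, 0.1096]
tool_rot: [-0.607, 0.794, -0.033, -0.01]
ft_force: [-1.4, -0.2, 0.2]
grip_width: 0.0154
```

>>> carry_out([
  [[0,0,-0.1],0,1],
  [[0,0,-0.05],0,0.75],
  [[0,0,0],0,0.7],
  [[0,0,0],0,0.5],
  [[0,0,0],0,0],
  [[0,0,0],0,0],
  [[0,0,0],0,0],
  [[0,0,0],0,0],
  [[0,0,0],0,0],
  [[0,0,0],0,0],
])

```text
time: 21.45
position: [0.5521, -0.2353, 0.1091]
tool_rot: [-0.607, 0.794, -0.035, -0.009]
ft_force: [0.0, -0.1, 0.3]
grip_width: 0.0743
```

```bash
python3 snap.py wrist13 side13 scene13
python3 - <<'E'
from h import *
a=cv2.imread("pics/wrist13.png")[40:340,170:470];b=cv2.imread("pics/side13.png")[140:215,285:360]
cv2.imwrite("pics/c13.png",np.hstack([cv2.resize(i,(400,400),interpolation=2) for i in(a,b)]))
E
```

```text
{'time': 21.6, 'position': array([ 0.5521, -0.2353,  0.1091]), 'tool_rot': array([-0.6068,  0.794 , -0.0348, -0.0094]), 'ft_force': array([ 0.4737, -0.0919, -0.4011]), 'moment': array([0.0648, 0.0715, 0.0238]), 'q': array([-0.569 ,  0.66  ,  1.644 , -0.0591,  0.7796,  1.3083])}
```

View pics/c13.png

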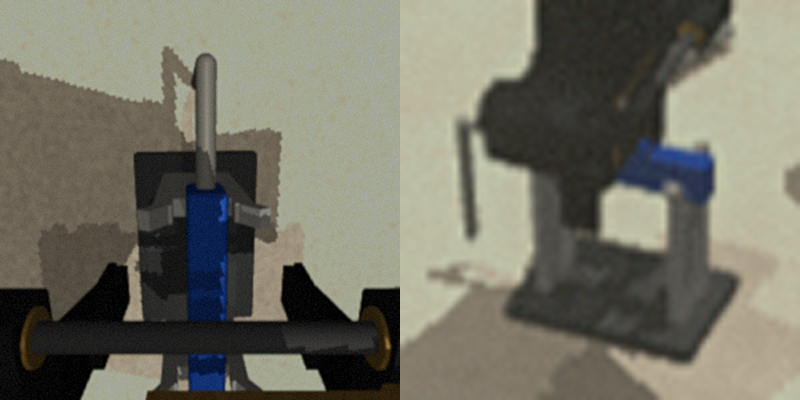

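The rod sits in both notches, released. Fingers are clear on both sides; going straight up.

>>> carry_out([
  [[0,0,1],0,0],
  [[0,0,2],0,0],
  [[0,0,3],0,0],
  [[0,0,4],0,0],
  [[0,0,4],0,0],
  [[-3,0,2],0,0],
  [[-4,0,0],0,0],
  [[0,0,0],0,0],
  [[0,0,0],0,0],
])

```text
time: 22.5
position: [0.4796, -0.2347, 0.2809]
tool_rot: [-0.607, 0.794, -0.038, -0.009]
ft_force: [-0.7, -0.1, 0.1]
grip_width: 0.0871
```

```bash
python3 snap.py wrist14 side14 scene14
python3 - <<'E'
from h import *
for v,b in(("scene",(262,198,35,50)),("side",(300,155,50,30))):
    r=[cv2.minAreaRect(mask(load(v+n),b,*BLUE)[1]) for n in("0","14")]; print(v,r)
i=np.hstack([cv2.resize(cv2.imread(f"pics/side{n}.png")[140:215,285:360],(400,400),interpolation=2) for n in(0,14)])
j=np.hstack([cv2.resize(cv2.imread(f"pics/scene{n}.png")[195:270,240:390],(400,200),interpolation=2) for n in(0,14)])
cv2.imwrite("pics/c14.png",np.vstack([i,j]))
E
```

```text
{'time': 22.65, 'position': array([ 0.48  , -0.2344,  0.2795]), 'tool_rot': array([-0.6076,  0.7933, -0.0365, -0.0092]), 'ft_force': array([-0.8299,  0.3976,  0.1799]), 'moment': array([0.0843, 0.0586, 0.0216]), 'q': array([-0.6433,  0.3414,  1.6563, -0.0425,  1.0789,  1.21  ])}
scene [((280.6277160644531, 221.72628784179688), (34.77235412597656, 7.005732536315918), 70.01689910888672), ((279.7845153808594, 222.16375732421875), (34.2709846496582, 7.353161334991455), 66.80140686035156)]
side [((326.1080627441406, 167.02455139160156), (33.1988410949707, 3.1913435459136963), 12.804265975952148), ((326.0673828125, 166.70785522460938), (32.97939682006836, 2.6983139514923096), 12.994616508483887)]
```

The handle matches its starting place in both views to within about 1 px. Handing in.

```bash
python3 -c "
from rig import robot; print(robot.hand_in())"
```

```text
the job is handed in; nothing more can be done
None
```

I took the middle-sized rod from its stand and slid the red lever 39 mm towards green until it met its stop. I held about 8 N there, put the rod back in both notches and handed the job in. It took about 23 s of the 67 s allowed.

- **Push force:** over a steady 1.3 s hold the mean was 8.0 N after subtracting the sensor's no-load reading. Single noisy readings ranged from 6.0 to 8.9 N before that correction. The highest force I read on the lever was about 9 N, though I only had readings at the end of each move.
- **Lever:** it ended at about box y +41 mm and stayed there when I backed off. That fits the stated range for the stop.
- **Lamp:** I could not confirm that it struck. No change showed on the box in the camera images, so the evidence is only the force and the lever's position.
- **Rod back in the stand:** the handle is within about 1 pixel of its starting place in both fixed cameras. The scene view shows its outline turned by about 3°, while the side view shows 0.2°. The gripper had rolled by about 3° during the push, so the rod went in slightly tilted before I released it.
- **Final picture:** my last before/after crop could not be viewed because the picture limit was reached. That final check rests on the measurements alone.

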